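# Scoop the bearing ball out of the drain pot

### The arm

A 7-joint arm with a two-finger parallel gripper is mounted at the origin on the work surface. World frame = base frame: x ahead of the robot, y to its left, z up, the work surface at z = 0. Lengths are in m, angles in rad, forces in N, time in s.
With the tool pointing down it reaches from about 0.425 to 0.875 m from the base axis. Payload 8.4 kg.
Tool frame: the origin (TCP) lies between the finger pads; the fingertips stand 19 mm ahead of it and the grasp point (between the pads) is the TCP; z points along the fingers, y is the direction in which the jaws open and shut (so a half turn about z gives the same grasp; the last joint's range is limited). The gripper opens to 85 mm and grips with 20 to 120 N. Pads are 22 mm wide; open, the fingers measure 114 mm over their backs; the gripper's body (76 mm by 85 mm) begins 54 mm behind the grasp point. The pads swing forward as they close: fully open they stand 13 mm farther back than shut.
Start: joints at [1.023, 0.333, 0.04, 1.465, -0.013, 1.343, -0.059], TCP at [0.282, -0.586, 0.25] pointing down, gripper open.
Joint ranges: [-2.58, 2.58], [-0.38, 2.09], [-1.3, 1.39], [0.25, 2.4], [-1.5, 4.64], [0.08, 2.09], [-2.65, 2.65]. Speed limits (rad/s): [2.22, 2.22, 2.79, 2.79, 3.14, 3.14, 3.14].

### API

Orientations are given as a rotation vector (axis times angle).
In Python, from bench import readout, cams, arm gives the robot as it stands.
- The arm moves only by the shell command python3 -m inch 'ROWS' [OPENING] [FORCE]. ROWS is JSON, a list of rows, each a list of 6 numbers: the shift along the tool's x, y, z in units of 25 mm (1.0 is 25 mm), then the turn, a rotation vector about the tool's x, y, z in units of 5 degrees (1.0 is 5 degrees). In form: [[x, y, z, rx, ry, rz], ...]. A call has 1 to 5 rows; each row is the pose to reach, as a shift and turn from the pose commanded when the call began, along the tool's axes at that moment; what a row does not reach only later rows make up. A row lasts 1/8 s, in which the tool goes at most 62.5 mm and 10.7 degrees, less where a joint would pass 70% of its speed; a pose out of reach is approached as far as the arm can. A call with a gripper value outside its range is refused whole. OPENING is the gripper's target within -1 to 1 (shut at 1, half-way at 0, fully open at -1), set as the call begins (- or left out, the last holds). The fingers move at their own pace and stop on an object; FORCE is the grip in N (left out, the last holds). Time passes only in rows, so rows that repeat a pose let the fingers close. It gives the time, the measured TCP pose, the force and the opening at its end, in the units of the state.
- readout.get_obs(): the state, without advancing time (a new reading comes with each control period).
- cams.snapshot(name): name is "scene" or "top" or "wrist"; returns a dict with "image" (400x640x3 uint8, red, green, blue), "vfov" (degrees; the focal length in pixels is half the picture's height over the tangent of half this angle, whatever the lens; pixels are square), "cx", "cy" (the principal point, pixels), "rvec" (rotation vector, rad) and "tvec" (3), from world to camera coordinates, as OpenCV has them. Camera axes: x right, y down, z forward; pixel columns grow to the right and rows downward; lengths in m; the calibration is good to about 2 mm. A picture is of the moment at which its call begins. There is no depth.
- arm.close_job(): hands the job in, once; it reports no verdict.
The state is a dict: "time": time; "q": joint angles; "dq": joint speeds; "joint_torque": joint torques, N m; "tool_pos": TCP position; "ee_rot": TCP orientation; "force": force on the tool from outside, world axes, zero at the start; "wrist_torque": the same for the moment, N m; "finger_gap": opening from 0.0 (shut) to 1.0 (fully open).
Only numpy, scipy, OpenCV 4.12 (cv2) and the standard library are available. Lean on these libraries where they do the work, as an engineer would, in place of code of your own. Each camera call takes 0.05 s, during which the arm holds its last target. There are 200 camera calls.

### The job

Take the slotted scoop, angle it through the narrow mouth of the grey pot, slide its tines under the steel bearing ball inside, right the scoop and lift the ball out in it. Tip the ball from the scoop into the black square tray, then stand the scoop back upright on the bare bench, clear of the pot and the tray, and let go. Never touch the ball with the fingers.

Things in the scene. Friction and masses are not known exactly. Their poses are not given: they have to be found in the camera images.
- scoop: Steel scoop (mm): flat pan 48x49, lip at x -24, back wall x 19..24, 30 high, small heel to x 32, side cheeks 21 high; 25 wide slot from lip to wall between two tines 3 thick. Shank 10 thick leans from (21,0,26) to (-12,0,122). Wooden grip at x -12, y 0, z 125..200, 26 along x, 22 along y: pinch across y at z 180. Stands by itself; 0.25 kg. Origin: centre of pan underside; -x to lip, z up.
- pot: Round grey metal pot fixed to the bench, 105 mm high, 176 mm outside diameter, wall 4 mm; from 85 mm height a shoulder turns in to a mouth 114 mm clear at the top. Inside diameter 168 mm. Flat dark inner floor 6 mm above the bench, with a 12 mm drain hole in its middle. Origin: centre of its underside; z up.
- ball_center (a point): Centre of the 30 mm, 0.11 kg steel ball, at first lightly held in the drain hole in the middle of the pot's floor, its centre 20 mm above the bench; pushed, it rolls off. Tines within 2 mm of the floor pass under it, one each side; lifted, it sits in the slot, its centre 8 mm above the tines, and rolls out over the lip once the lip points 20 degrees or more down.
- tray: Loose black plastic tray, square, 150 by 150 mm outside, 40 mm high, open at the top, walls and floor 4 mm thick, 0.8 kg. Origin: centre of its underside; x and y along its sides, z up.
Things that resemble listed ones, but are neither listed nor needed, are in the scene too. Of the things that look like the pot, the middle-sized one is meant.

How it is judged:
On the way:
1. the ball is carried in the righted scoop (within 34 degrees of upright), lifted out of the pot (height (world z) of ball_center above 0.115 m and x of ball_center in the frame of scoop between -0.022 and 0.02 m and y of ball_center in the frame of scoop between -0.012 and 0.012 m and z of ball_center in the frame of scoop between 0 and 0.03 m and angle between scoop's own z axis and vertical below 0.6 rad), for 0.2 s.
At the end, for the whole second after the job is handed in: The ball lies on the tray's floor (anywhere in it), the tray stands level (within 6 degrees), and the scoop stands upright (within 8 degrees) and still on the bare bench, not in or on anything, its middle more than 100 mm from the pot's and more than 90 mm from the tray's (x of ball_center in the frame of tray between -0.072 and 0.072 m and y of ball_center in the frame of tray between -0.072 and 0.072 m and z of ball_center in the frame of tray between 0 and 0.03 m and angle between scoop's own z axis and vertical below 0.15 rad and height (world z) of scoop between -0.004 and 0.006 m and horizontal distance between scoop and pot above 0.1 m and horizontal distance between scoop and tray above 0.09 m and angle between tray's own z axis and vertical below 0.1 rad and linear speed of scoop below 0.02 m/s); the robot touches nothing.
It fails at once if the fingers touch the ball (contact force between the fingers and ball above 0.3 N).
It also fails if it takes over 72 s, if anything falls off the work surface, if the arm or the gripper's body presses on something with over 40 N, if the wrist force passes 120 N, or if a joint passes its speed limit or range.

## Working session

There is one attempt and no reset: what is moved stays moved. The work goes in short steps, Python scripts to look and compute and a shell command to move; the robot and the scene stay as the last step left them, time stands still between calls to the robot, and variables do not carry over. Pictures are saved under pics/ and viewed, about 8 in all and at most 12, crops included, and the job is handed in when it is done.

```bash
mkdir -p pics; ls
cat > h.py <<'E'
import numpy as np, cv2
from scipy.spatial.transform import Rotation as R
from bench import readout, cams, arm
def snap(n):
    s=cams.snapshot(n); im=np.array(s["image"]); f=200/np.tan(np.radians(s["vfov"])/2)
    s["K"]=np.array([[f,0,s["cx"]],[0,f,s["cy"]],[0,0,1]]); s["M"]=R.from_rotvec(s["rvec"]).as_matrix(); s["t"]=np.array(s["tvec"]); s["bgr"]=im[:,:,::-1].copy()
    return s
def ray(s,u,v):
    d=s["M"].T@np.linalg.inv(s["K"])@[u,v,1]; return -s["M"].T@s["t"], d/np.linalg.norm(d)
def onz(s,u,v,z):
    c,d=ray(s,u,v); return c+d*(z-c[2])/d[2]
def proj(s,p):
    q=s["K"]@(s["M"]@np.array(p)+s["t"]); return q[:2]/q[2]
E
python3 - <<'E'
from h import *
import pickle
a=snap("scene");b=snap("top")
pickle.dump((a,b),open("s0.pkl","wb"))
cv2.imwrite("pics/a.png",a["bgr"]);cv2.imwrite("pics/b.png",b["bgr"])
for s in(a,b): print(s["vfov"],s["cx"],s["cy"],-s["M"].T@s["t"],s["M"][2])
print(readout.get_obs())
E
```

```text
pics
44.66334933718282 323.8796844040232 200.38131104393955 [ 1.15396665 -0.06770686  0.94091289] [-0.60685509  0.04844348 -0.79333482]
50.080093729666906 316.59113571704796 202.4952682789105 [0.37968797 0.01120335 0.92379194] [ 0.09594908 -0.00831948 -0.99535148]
{'time': 0.1, 'q': array([ 1.02278278,  0.33384237,  0.03987988,  1.46618932, -0.01337404,
        1.343288  , -0.05852129]), 'dq': array([-0.00023425, -0.00325796, -0.00128635, -0.00236669, -0.00192614,
       -0.00028278,  0.00071044]), 'joint_torque': array([ 4.01623125e-03, -6.60021329e+01,  1.37035713e+00, -4.06478941e+01,
        1.70208409e-02,  8.90379626e-03,  2.44137937e-05]), 'tool_pos': array([ 0.2818342 , -0.58529581,  0.24950573]), 'ee_rot': array([-3.06147728e+00, -6.98725611e-01,  7.00046223e-04]), 'force': array([ 0.06145601, -0.60612727,  0.22490411]), 'wrist_torque': array([-0.04745818, -0.05114706, -0.01523065]), 'finger_gap': 1.0032323747172516}
```

View pics/a.png

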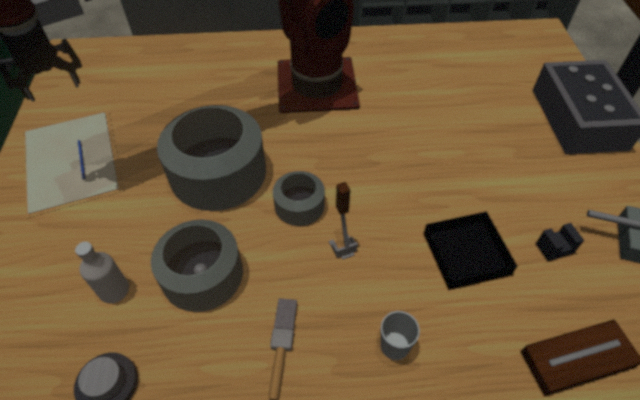

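View pics/b.png

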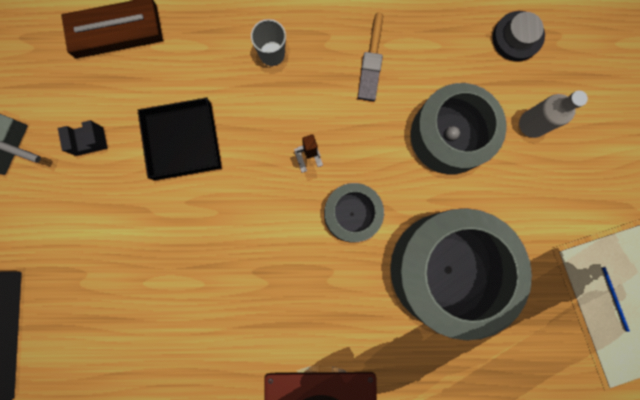

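Pot candidates in the top view are large (465,272), middle (458,128, with the ball) and small (354,212), so I take the middle one. The scoop is at (308,152); the brush at (370,60) and the rod on a block at (25,150) are not it. The tray is the black square at (180,138), not the dark slab at (5,335) or the small block at (82,138).

Run:
```python
from h import *
import pickle
a,b=pickle.load(open("s0.pkl","rb"))
c1=cv2.resize(a["bgr"][170:270,300:400],(400,400),interpolation=cv2.INTER_CUBIC)
c2=cv2.resize(b["bgr"][115:190,270:345],(400,400),interpolation=cv2.INTER_CUBIC)
cv2.imwrite("pics/c.png",np.hstack([c1,c2]))
# tray
for s,nm,roi in((b,"top",(120,80,240,200)),(a,"scene",(410,195,530,300))):
    x0,y0,x1,y1=roi; g=s["bgr"][y0:y1,x0:x1].max(2)
    m=(g<45).astype(np.uint8); cs,_=cv2.findContours(m,0,2); c=max(cs,key=cv2.contourArea)
    print(nm,cv2.contourArea(c)); r=cv2.minAreaRect(c+np.array([x0,y0])); print(r)
    P=cv2.approxPolyDP(c,6,True)[:,0]+[x0,y0]; print(P.tolist())
    for p in P: print(onz(s,*p,0.04).round(3), onz(s,*p,0.0).round(3))
# pot: inner-mouth edge & outer edges by gray mask
hsv=cv2.cvtColor(b["bgr"],cv2.COLOR_BGR2HSV)
m=((hsv[:,:,1]<70)&(hsv[:,:,2]>45)&(hsv[:,:,2]<130)).astype(np.uint8); m[:,:405]=0;m[:,512:]=0;m[:75]=0;m[180:]=0
cv2.imwrite("pics/m.png",m*255)
print(b["bgr"][128,[415,425,430,453,470,490,500]], b["bgr"][133,453])
print('ball top',onz(b,453,132,0.02),'')
```

```text
top 5046.5
((179.0, 139.00001525878906), (71.6779556274414, 73.32194519042969), 80.53767395019531)
[[206, 99], [139, 110], [149, 177], [220, 167]]
[0.687 0.236 0.04 ] [0.701 0.246 0.   ]
[0.664 0.377 0.04 ] [0.677 0.393 0.   ]
[0.521 0.352 0.04 ] [0.528 0.367 0.   ]
[0.541 0.205 0.04 ] [0.548 0.213 0.   ]
scene 4518.5
((469.82952880859375, 249.27540588378906), (67.91016387939453, 81.19444274902344), 76.75948333740234)
[[486, 213], [426, 227], [449, 288], [515, 267]]
[0.529 0.355 0.04 ] [0.501 0.373 0.   ]
[0.557 0.21  0.04 ] [ 0.53   0.222 -0.   ]
[0.71  0.226 0.04 ] [0.69  0.239 0.   ]
[0.672 0.377 0.04 ] [0.65  0.396 0.   ]
[[ 28  30  29]
 [ 86  95  91]
 [ 87  96  92]
 [111 116 122]
 [ 38  36  36]
 [ 27  30  29]
 [ 95 105  99]] [136 141 146]
ball top [ 0.61720806 -0.29250423  0.02      ]
```

View pics/c.png

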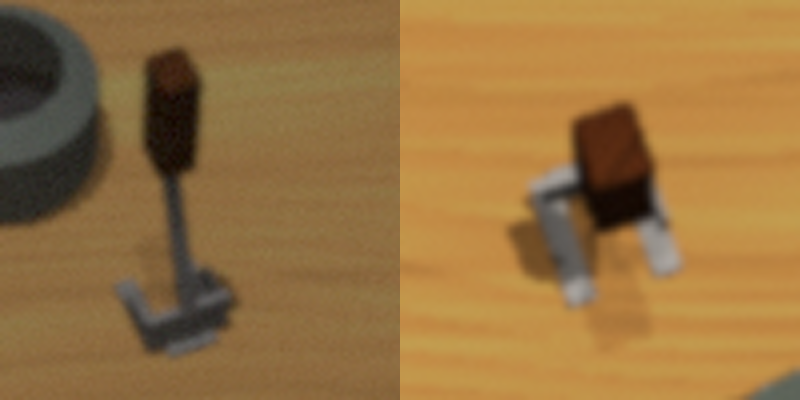

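The crops confirm the scoop: brown grip top at about (310,142) in the top view. Tine tips are at (304,171) and (320,165), so the lip points toward the robot and slightly to -y.

Run:
```python
from h import *
import pickle
a,b=pickle.load(open("s0.pkl","rb"))
def tri(pa,pb):
    c1,d1=ray(a,*pa);c2,d2=ray(b,*pb)
    A=np.stack([d1,-d2],1); t=np.linalg.lstsq(A,c2-c1,rcond=None)[0]
    p,q=c1+t[0]*d1,c2+t[1]*d2; return (p+q)/2,np.linalg.norm(p-q)
cr=lambda u,v:(270+u/5.333,115+v/5.333)
ca=lambda u,v:(300+u/4,170+v/4)
pts=[cr(173,118),cr(230,103),cr(252,165),cr(195,182)]
W=[onz(b,*p,0.2) for p in pts]
print("griptop",np.mean(W,0),[np.round(w[:2],4) for w in W])
print("tri grip",tri(ca(172,68),np.mean(pts,0)))
for e in((1,0),(2,3),):
    d=W[e[0]]-W[e[1]];print(np.degrees(np.arctan2(d[1],d[0]))) 
for e in((0,3),(1,2)):
    d=W[e[0]]-W[e[1]];print("x",np.degrees(np.arctan2(d[1],d[0])))
l=onz(b,*cr(183,296),.015);r=onz(b,*cr(267,268),.015);d=l-r;print("lip mid",(l+r)/2,np.linalg.norm(d),"yaw",np.degrees(np.arctan2(d[1],d[0]))-90)
# ball blobs
for s,(x0,y0,x1,y1),n in((b,(440,118,470,146),'top'),(a,(185,255,215,285),'scene')):
    g=cv2.GaussianBlur(cv2.cvtColor(s["bgr"],cv2.COLOR_BGR2GRAY),(3,3),0)[y0:y1,x0:x1]
    for th in (75,90):
        m=(g>th).astype(np.uint8);k,L,st,ce=cv2.connectedComponentsWithStats(m)
        for i in range(1,k):
            if st[i,4]>30: c=ce[i]+[x0,y0];print(n,th,st[i],c,onz(s,*c,.02))
# dark interior / mouth in top and scene
for s,(x0,y0,x1,y1),th in((b,(405,75,512,180),60),(a,(145,215,250,312),0)):
    hsv=cv2.cvtColor(s["bgr"],cv2.COLOR_BGR2HSV)[y0:y1,x0:x1]; 
    notw=(hsv[:,:,1]<90).astype(np.uint8); k=cv2.morphologyEx(notw,cv2.MORPH_OPEN,np.ones((5,5)))
    cs,_=cv2.findContours(k,0,2);c=max(cs,key=cv2.contourArea)
    print("outer",cv2.fitEllipse(c+np.array([x0,y0])))
    v=hsv[:,:,2]; 
    m=((v<72)&(k>0)).astype(np.uint8)
    k2,L,st,ce=cv2.connectedComponentsWithStats(m);
    for i in range(1,k2):
        if st[i,4]>300:print(st[i]+[x0,y0,0,0,0])
vis=np.hstack([cv2.resize(b["bgr"][75:181,405:511],(400,400)),cv2.resize(a["bgr"][210:316,145:251],(400,400))])
cv2.imwrite("pics/d.png",np.clip(vis*1.6,0,255))
```

```text
griptop [0.55487057 0.01576365 0.2       ] [array([0.5629, 0.0285]), array([0.5677, 0.01  ]), array([0.5472, 0.0031]), array([0.5418, 0.0215])]
tri grip (array([0.55542324, 0.0167086 , 0.19808443]), np.float64(0.001877347432786637))
-75.41032983889919
-73.57479480362525
x 18.253815549255137
x 18.68067531225978
lip mid [0.54212353 0.01234051 0.015     ] 0.03573138956505407 yaw 18.178537252873895
top 75 [  8   8  12  13 118] [453.56779661 131.92372881] [ 0.61736693 -0.29374067  0.02      ]
top 75 [ 0 16 11 12 59] [442.98305085 141.69491525] [ 0.59604732 -0.27000547  0.02      ]
top 90 [ 9  9 11 11 93] [453.82795699 131.90322581] [ 0.61740787 -0.29430593  0.02      ]
top 90 [ 0 18  9 10 48] [442.5625 142.    ] [ 0.59538483 -0.26907171  0.02      ]
scene 75 [  0   9  30  21 467] [201.18415418 275.99571734] [ 0.63239951 -0.28742392  0.02      ]
scene 90 [11 10  7  8 37] [199.02702703 268.37837838] [ 0.61343282 -0.29346284  0.02      ]
outer ((458.1622619628906, 128.21620178222656), (84.85568237304688, 96.67442321777344), 57.15761184692383)
[ 437   93   59   58 2540]
[411 106  62  68 854]
outer ((196.69898986816406, 264.10540771484375), (87.4249496459961, 91.38719177246094), 179.2661895751953)
[ 162  224   61   51 1943]
[ 160  251   80   60 1460][ WARN:0@0.694] global loadsave.cpp:1063 imwrite_ Unsupported depth image for selected encoder is fallbacked to CV_8U.
```

View pics/d.png

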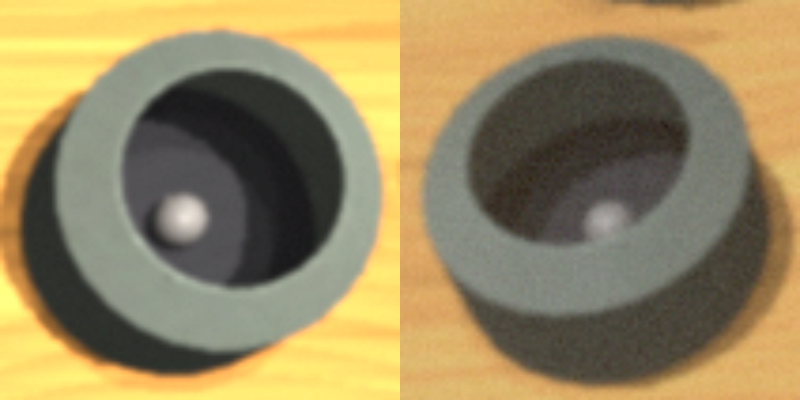

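Picture 4 shows the ball in the middle of the pot floor: crop (181,218) is pixel (453,132) in the top view. The two views agree on the ball at about (0.616,-0.294). The scoop grip is at (0.555,0.016), triangulated height 0.198 (expected 0.20), yaw 18°.

```bash
cat >> h.py <<'E'
GR=np.array([-.012,0,.18]) # grasp point in scoop frame
def Rs(psi,th): return (R.from_euler('z',psi,degrees=True)*R.from_euler('y',-th,degrees=True))
FL=R.from_matrix(np.diag([1.,-1,-1]))
def plan(pos,psi,th=0,o=None):
    o=o or readout.get_obs(); Rt=R.from_rotvec(o["ee_rot"])
    d=Rt.inv().apply(np.array(pos)-o["tool_pos"])/.025
    r=(Rt.inv()*(Rs(psi,th)*FL)).as_rotvec(degrees=True)/5
    print("row",np.round(np.r_[d,r],2).tolist())
def sc(org,psi,th=0):  # tcp position for scoop origin pose
    return np.array(org)+Rs(psi,th).apply(GR)
E
python3 - <<'E'
from h import *
plan([.555,.0165,.27],18.2); plan([.555,.0165,.18],18.2)
import pickle
a,b=pickle.load(open("s0.pkl","rb")); print(onz(b,466.7,122.2,.105), onz(a,145+178/3.774,210+152/3.774,.105))
E
```

```text
row [20.29, -16.95, -0.8, -0.02, 0.0, 1.5]
row [20.29, -16.94, 2.8, -0.02, 0.0, 1.5]
[ 0.61429004 -0.29167645  0.105     ] [ 0.62061494 -0.28960852  0.105     ]
```

```bash
python3 -m inch '[[1.8,-1.5,-0.4,0,0,0.3],[3.6,-3,-0.8,0,0,0.6],[5.4,-4.5,-0.8,0,0,0.9],[7.2,-6,-0.8,0,0,1.2],[9,-7.5,-0.8,0,0,1.5]]' -1 40
python3 -m inch '[[1.8,-1.5,0,0,0,0],[3.6,-3,0,0,0,0],[5.4,-4.5,0,0,0,0],[7.2,-6,0,0,0,0],[9,-7.5,0,0,0,0]]'
python3 - <<'E'
from h import *
plan([.555,.0165,.27],18.2)
E
```

```text
time: 0.72
tool_pos: [0.4038, -0.3171, 0.2702]
ee_rot: [-3.102, -0.496, 0.0]
force: [1.5, 0.4, 0.6]
finger_gap: 1.003
time: 1.35
tool_pos: [0.5591, -0.0691, 0.2702]
ee_rot: [3.102, 0.497, -0.0]
force: [0.4, -1.4, 0.7]
finger_gap: 0.995
row [0.91, -3.3, 0.01, 0.0, 0.0, -0.0]
```

```bash
python3 -m inch '[[0.5,-1.6,0,0,0,0],[0.9,-3.3,0,0,0,0],[0.9,-3.3,0,0,0,0]]'
python3 - <<'E'
from h import *
plan([.555,.0165,.18],18.2)
s=snap("wrist"); cv2.imwrite("pics/w.png",s["bgr"])
print(proj(s,[.555,.0165,.2]))
E
```

```text
time: 1.72
tool_pos: [0.5535, 0.0192, 0.2702]
ee_rot: [-3.099, -0.507, 0.0]
force: [-0.0, -1.0, -1.1]
finger_gap: 1.005
row [0.02, 0.12, 3.61, -0.02, -0.0, 0.08]
[328.18521899 218.577915  ]
```

View pics/w.png

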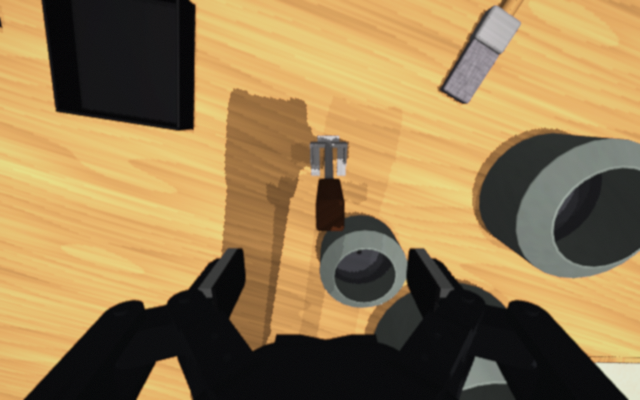

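The wrist view shows the grip top at (330,218), where (328,219) was predicted, with the pan aligned vertically. I descend and grip.

```bash
python3 -m inch '[[0,0.1,1.2,0,0,0],[0,0.1,2.4,0,0,0],[0,0.1,3.6,0,0,0],[0,0.1,3.6,0,0,0]]'
python3 -m inch '[[0,0,0,0,0,0],[0,0,0,0,0,0],[0,0,0,0,0,0],[0,0,0,0,0,0],[0,0,0,0,0,0]]' 1 70
python3 -m inch '[[0,0,0,0,0,0],[0,0,0,0,0,0],[0,0,-0.6,0,0,0],[0,0,-2,0,0,0],[0,0,-3.6,0,0,0]]'
```

```text
time: 2.28
tool_pos: [0.5534, 0.0107, 0.1781]
ee_rot: [-3.102, -0.494, 0.007]
force: [0.2, 0.4, 0.3]
finger_gap: 0.997
time: 2.9
tool_pos: [0.5552, 0.0129, 0.181]
ee_rot: [-3.102, -0.498, -0.002]
force: [-1.7, 1.0, 5.5]
finger_gap: 0.245
time: 3.52
tool_pos: [0.5543, 0.012, 0.2712]
ee_rot: [-3.102, -0.497, 0.003]
force: [1.0, 0.8, -2.4]
finger_gap: 0.249
```

```bash
cat >> h.py <<'E'
GR=np.array([-.012,0,.181]); B=np.array([.616,-.2935]); PSI=-25
def lip(u,z,th,v=0,psi=None,B=B):
    psi=PSI if psi is None else psi
    c,s=np.cos(np.radians(psi)),np.sin(np.radians(psi))
    L=np.array([B[0]-u*c-v*s,B[1]-u*s+v*c,z]); p=L+Rs(psi,th).apply(GR-[-.024,0,0])
    print(p.round(3)); plan(p,psi,th)
E
python3 - <<'E'
from h import *
lip(0.0,.17,0); lip(.004,.14,30)
E
```

```text
[ 0.627 -0.299  0.351]
row [-1.13, 12.71, -3.19, 0.0, 0.02, 8.64]
[ 0.54  -0.258  0.303]
row [-3.93, 10.08, -1.26, -2.26, 5.73, 8.44]
```

```bash
python3 -m inch '[[0,0,-1.6,0,0,0],[0,1,-3.2,0,0,1.5],[-0.2,3.2,-3.2,0,0,3],[-0.4,5.4,-3.2,0,0,4.5],[-0.7,7.5,-3.2,0,0,6]]'
python3 - <<'E'
from h import *
lip(0.004,.17,15); lip(.004,.14,30)
E
```

```text
time: 4.15
tool_pos: [0.5967, -0.1732, 0.3507]
ee_rot: [3.124, -0.33, -0.0]
force: [1.3, 0.4, -3.0]
finger_gap: 0.25
[ 0.58  -0.277  0.348]
row [0.23, 4.19, 0.11, -0.33, 2.99, 2.58]
[ 0.54  -0.258  0.303]
row [-1.52, 3.79, 1.92, -0.67, 5.98, 2.53]
```

```bash
python3 -m inch '[[0.1,1.4,0,-0.1,1,0.9],[0.2,2.8,0,-0.2,2,1.7],[0.2,4.2,0.1,-0.3,3,2.6],[-0.6,4,1,-0.5,4.5,2.6],[-1.5,3.8,1.9,-0.7,6,2.5]]'
python3 -m inch '[[0,0,0,0,0,0],[0,0,0,0,0,0]]'
python3 - <<'E'
from h import *
lip(.004,.14,30); lip(.003,.045,30)
s=snap("top"); cv2.imwrite("pics/e.png",cv2.resize(s["bgr"][60:200,380:540],(640,560),interpolation=cv2.INTER_CUBIC))
E
```

```text
time: 4.78
tool_pos: [0.5398, -0.2569, 0.3027]
ee_rot: [2.859, -0.624, 0.775]
force: [0.1, 1.3, -2.4]
finger_gap: 0.251
time: 5.03
tool_pos: [0.5405, -0.2566, 0.3037]
ee_rot: [2.862, -0.624, 0.769]
force: [1.0, -0.6, -1.9]
finger_gap: 0.248
[ 0.54  -0.258  0.303]
row [-0.02, 0.06, 0.03, -0.01, -0.03, 0.08]
[ 0.541 -0.258  0.208]
row [-1.9, 0.05, 3.34, -0.01, -0.03, 0.08]
```

View pics/e.png

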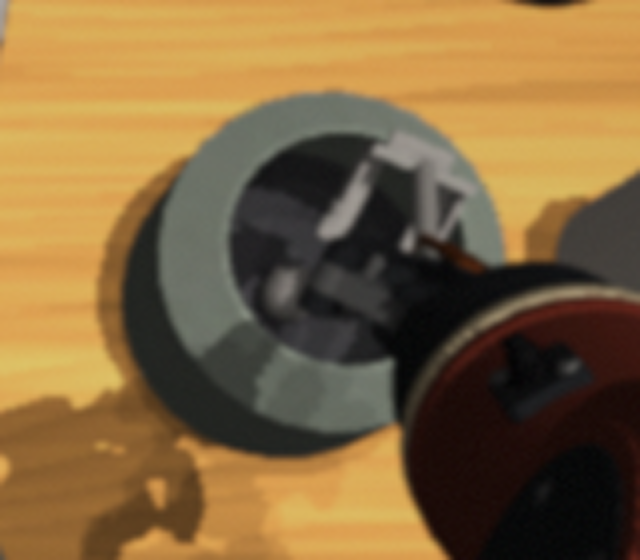

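Top view: scoop tilted over the mouth, tine tips at crop (328,228) and (412,240), ball at (281,289). I check where the model puts the tips.

```bash
cat >> h.py <<'E'
def pt(p,o=None): # scoop-frame point to world
    o=o or readout.get_obs(); Rt=R.from_rotvec(o["ee_rot"])*FL
    return o["tool_pos"]+Rt.apply(np.array(p)-GR)
def tocrop(s,p,x0=380,y0=60,k=4): return ((proj(s,p)-[x0,y0])*k).round(1)
E
python3 - <<'E'
from h import *
s=snap("top")
for p in([-.024,.0185,.003],[-.024,-.0185,.003],[-.024,.0185,.0],[-.024,-.0185,.0],[.024,.0245,.03],[.024,-.0245,.03]): print(p,tocrop(s,pt(p)))
print("ball",tocrop(s,[*B,.02]))
E
```

```text
[-0.024, 0.0185, 0.003] [338.2 208.8]
[-0.024, -0.0185, 0.003] [411.5 240.4]
[-0.024, 0.0185, 0.0] [337.4 207.6]
[-0.024, -0.0185, 0.0] [410.5 239.1]
[0.024, 0.0245, 0.03] [387.  114.2]
[0.024, -0.0245, 0.03] [490.  158.4]
ball [293.9 290.2]
```

```bash
cat >> h.py <<'E'
SEG=[]
for y in(-1,1):
    P=[(-.024,.0245*y,0),(.024,.0245*y,0),(.024,.0245*y,.03),(-.024,.0125*y,.003),(.019,.0125*y,.003)]
    SEG+=[(P[0],P[1]),(P[1],P[2]),(P[3],P[4]),((-.024,.0245*y,0),(-.024,.0125*y,0)),((-.025,.011*y,.2),(.001,.011*y,.2)),((-.025,.011*y,.125),(-.025,.011*y,.2))]
SEG+=[((.024,-.0245,.03),(.024,.0245,.03)),((.021,0,.026),(-.012,0,.122))]
def view(n,x0,y0,w,h,k,gain=1.5):
    s=snap(n); o=readout.get_obs()
    im=np.clip(cv2.resize(s["bgr"][y0:y0+h,x0:x0+w],None,fx=k,fy=k,interpolation=cv2.INTER_CUBIC)*gain,0,255).astype(np.uint8); raw=im.copy()
    for p,q in SEG:
        a,b=[tuple(int(v) for v in tocrop(s,pt(z,o),x0,y0,k)) for z in(p,q)]
        cv2.line(im,a,b,(0,255,0),1)
    c=tuple(int(v) for v in tocrop(s,[*B,.02],x0,y0,k)); cv2.circle(im,c,3,(0,0,255),1)
    return s,im,raw
E
python3 - <<'E'
from h import *
s,i,r=view("top",425,75,90,90,4.4); s2,i2,r2=view("scene",145,170,100,130,4.4*90/130,2)
cv2.imwrite("pics/f.png",np.hstack([i[:396,:396],cv2.resize(i2,(396,396*130//100))[:396]]))
E
```

```text
(no output)
```

View pics/f.png

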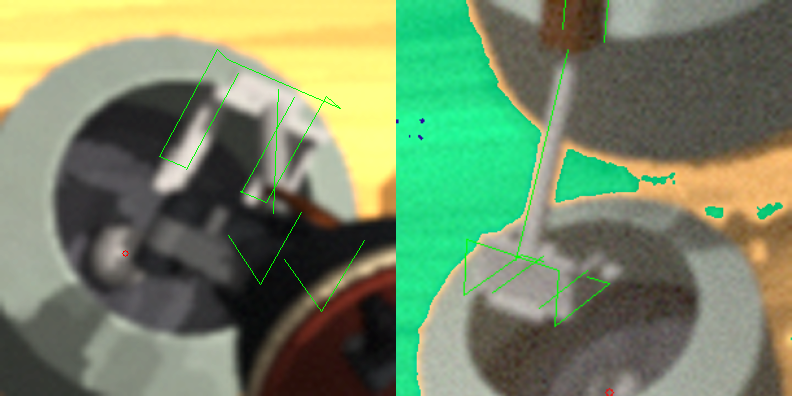

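The overlay shows the pan 6 to 8 mm further toward the lip side than modelled. The scoop appears to have pitched about 2.5° back in the grip. I grip harder and put that pitch offset into the model.

```bash
cat >> h.py <<'E'
D=2.5
def pt(p,o=None):
    o=o or readout.get_obs(); Rt=R.from_rotvec(o["ee_rot"])*FL*R.from_euler('y',D,degrees=True)
    return o["tool_pos"]+Rt.apply(np.array(p)-GR)
def lip(u,z,th,v=0,psi=None,B=B):
    psi=PSI if psi is None else psi
    c,s=np.cos(np.radians(psi)),np.sin(np.radians(psi))
    L=np.array([B[0]-u*c-v*s,B[1]-u*s+v*c,z]); p=L+Rs(psi,th).apply(GR-[-.024,0,0])
    plan(p,psi,th+D)
def where():
    q=pt([-.024,0,0]); c,s=np.cos(np.radians(PSI)),np.sin(np.radians(PSI)); e=q[:2]-B
    h=pt([.024,0,0]);print("lip u,v,z mm",(1000*np.array([-(e@[c,s]),e@[-s,c],q[2]])).round(1),"tilt",np.degrees(np.arcsin((h-q)[2]/.048)).round(1))
E
python3 -m inch '[[0,0,0,0,0,0],[0,0,0,0,0,0]]' 1 110
python3 - <<'E'
from h import *
where(); lip(.004,.12,30);lip(.004,.045,30)
o=readout.get_obs();print(o["q"].round(2),o["force"],o["wrist_torque"])
E
```

```text
time: 5.48
tool_pos: [0.5411, -0.2566, 0.303]
ee_rot: [2.862, -0.624, 0.77]
force: [0.5, 1.0, -3.2]
finger_gap: 0.245
lip u,v,z mm [ 10.1   1.9 137.1] tilt 27.6
row [-0.43, 0.07, 0.69, -0.02, 0.47, 0.08]
row [-1.93, 0.06, 3.28, -0.02, 0.47, 0.08]
[ 0.58 -0.12 -0.22  1.95  0.02  0.78 -1.65] [ 0.47147086  0.96806023 -3.15542082] [ 0.49276551  0.87802694 -0.00235699]
```

```bash
python3 -m inch '[[-0.4,0.1,0.7,0,0.5,0.1],[-0.9,0.1,1.6,0,0.5,0.1],[-1.4,0.1,2.4,0,0.5,0.1],[-1.9,0.1,3.3,0,0.5,0.1],[-1.9,0.1,3.3,0,0.5,0.1]]'
python3 - <<'E'
from h import *
where(); lip(-.018,.042,30);lip(-.018,.013,30)
print(readout.get_obs()["q"].round(2))
s,i,r=view("top",425,75,90,90,4.4); s2,i2,r2=view("scene",145,170,100,130,4.4*90/130,1.3)
cv2.imwrite("pics/g.png",np.hstack([i[:396,:396],cv2.resize(i2,(396,396*130//100))[119:]]))
E
```

```text
time: 6.1
tool_pos: [0.5387, -0.2587, 0.2053]
ee_rot: [2.839, -0.632, 0.825]
force: [-0.0, 0.6, -3.1]
finger_gap: 0.241
lip u,v,z mm [ 4.9 -0.8 42.4] tilt 29.9
row [0.75, -0.04, 0.5, -0.02, 0.02, -0.02]
row [0.13, -0.04, 1.48, -0.02, 0.02, -0.02]
[ 0.59 -0.06 -0.23  2.12  0.06  0.52 -1.7 ]Traceback (most recent call last):
  File "<stdin>", line 5, in <module>
    return _nx.concatenate(arrs, 1, dtype=dtype, casting=casting)
           ~~~~~~~~~~~~~~~^^^^^^^^^^^^^^^^^^^^^^^^^^^^^^^^^^^^^^^
ValueError: all the input array dimensions except for the concatenation axis must match exactly, but along dimension 0, the array at index 0 has size 396 and the array at index 1 has size 395
```

Run:
```python
from h import *
s,i,r=view("top",425,75,90,90,4.4); s2,i2,r2=view("scene",145,200,100,100,3.96,1.3)
cv2.imwrite("pics/g.png",np.hstack([i[:396,:396],i2[:396,:396]]))
```

```text
(no output)
```

View pics/g.png

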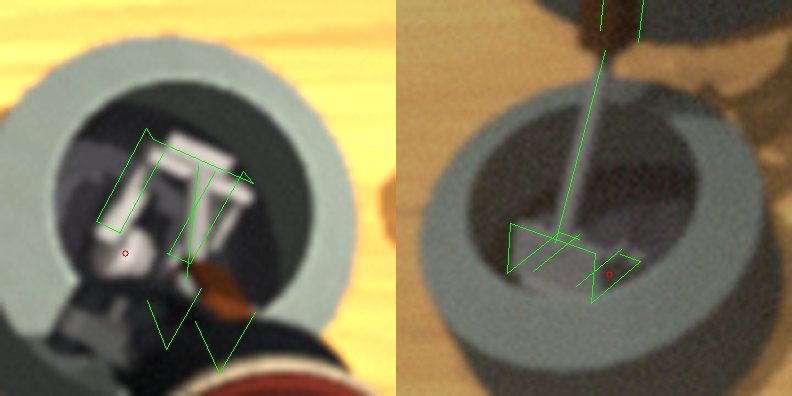

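The D model nearly matches now; the residual is about 3 mm toward the lip and 1.5 mm lateral. I refine the model, back off behind the ball, and go down.

```bash
cat >> h.py <<'E'
D=3.5; GR=np.array([-.012,.0015,.181])
E
python3 - <<'E'
from h import *
where(); lip(-.018,.042,30);lip(-.018,.013,30)
E
```

```text
lip u,v,z mm [ 4.6 -2.1 45.6] tilt 29.3
row [0.59, -0.1, 0.6, -0.02, 0.15, -0.02]
row [-0.04, -0.09, 1.57, -0.02, 0.15, -0.02]
```

```bash
python3 -m inch '[[0.3,-0.1,0.3,0,0.1,0],[0.6,-0.1,0.6,0,0.1,0],[0.3,-0.1,1.1,0,0.1,0],[0,-0.1,1.5,0,0.1,0],[0,-0.1,1.5,0,0.1,0]]'
python3 - <<'E'
from h import *
where(); lip(-.017,.012,15);lip(-.016,.011,0)
o=readout.get_obs();print(o["q"].round(2),o["force"])
s,i,r=view("top",425,75,90,90,4.4); s2,i2,r2=view("scene",145,200,100,100,3.96,1.3)
cv2.imwrite("pics/h.png",np.hstack([i[:396,:396],i2[:396,:396]]))
E
```

```text
time: 6.92
tool_pos: [0.558, -0.2649, 0.1736]
ee_rot: [2.833, -0.63, 0.838]
force: [-0.6, 0.0, -2.9]
finger_gap: 0.244
lip u,v,z mm [-13.8   0.2  10. ] tilt 29.4
row [1.91, -0.01, 0.46, -0.02, -2.88, -0.02]
row [3.51, -0.01, 1.4, -0.02, -5.88, -0.02]
[ 0.58  0.02 -0.24  2.12  0.13  0.43 -1.77] [-0.64904935  0.02685723 -2.93088946]
```

View pics/h.png

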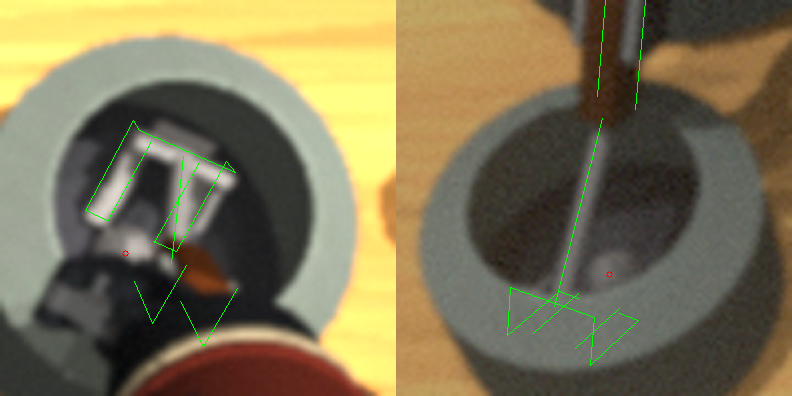

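Picture 9: the tine tips are down beside the ball (tip at (95,222)), the ball has not moved, and the overlay is close. Next I level the scoop about its lip.

```bash
python3 -m inch '[[0.7,0,0,0,-1,0],[1.3,0,0.1,0,-2,0],[1.9,0,0.4,0,-3,0],[2.5,0,0.6,0,-4,0],[3.1,0,0.9,0,-5,0]]'
python3 - <<'E'
from h import *
where(); lip(-.018,.011,0); lip(-.018,.007,0)
o=readout.get_obs();print(o["q"].round(2),o["force"])
E
```

```text
time: 7.65
tool_pos: [0.6303, -0.2986, 0.201]
ee_rot: [3.032, -0.674, 0.216]
force: [-0.2, 0.1, -2.0]
finger_gap: 0.243
lip u,v,z mm [-17.7   0.3  19.6] tilt 4.6
row [0.54, -0.0, 0.44, -0.03, -0.93, -0.01]
row [0.52, -0.0, 0.6, -0.03, -0.93, -0.01]
[ 0.54  0.37 -0.21  1.53  0.1   1.11 -1.7 ] [-0.19030914  0.0718493  -2.03829728]
```

```bash
python3 -m inch '[[0.3,0,0.2,0,-0.5,0],[0.5,0,0.4,0,-0.8,0],[0.5,0,0.4,0,-0.8,0],[0.5,0,0.4,0,-0.8,0]]'
python3 - <<'E'
from h import *
where(); lip(-.018,.007,0)
o=readout.get_obs();print(o["force"])
s,i,r=view("top",425,75,90,90,4.4); s2,i2,r2=view("scene",165,220,66,66,6,1.5)
cv2.imwrite("pics/i.png",np.hstack([i[:396,:396],i2[:396,:396]]))
E
```

```text
time: 8.15
tool_pos: [0.6415, -0.3038, 0.1917]
ee_rot: [3.052, -0.678, 0.112]
force: [-0.1, 1.3, -2.6]
finger_gap: 0.239
lip u,v,z mm [-17.6   0.4  10.6] tilt 0.7
row [0.09, -0.0, 0.16, -0.03, -0.14, -0.01]
[-0.14251975  1.32928402 -2.63575927]
```

View pics/i.png

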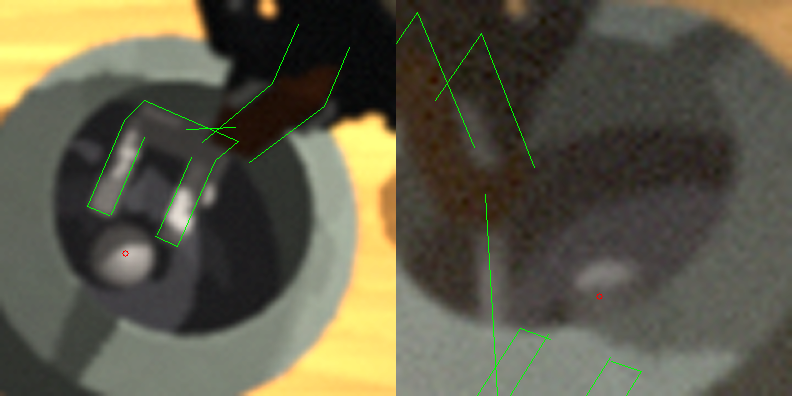

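Picture 10: the scoop lies flat behind the ball, tines at (100,210) and (167,242) with the ball at (122,255), aligned with the overlay. Next I lower it to floor contact.

```bash
python3 -m inch '[[0,-0.03,0.07,0,-0.1,0],[0,-0.03,0.1,0,-0.1,0],[0,-0.03,0.1,0,-0.1,0]]'
python3 -m inch '[[0,0,0.05,0,0,0],[0,0,0.05,0,0,0]]'
python3 -m inch '[[0,0,0.05,0,0,0],[0,0,0.05,0,0,0]]'
python3 - <<'E'
from h import *
where()
E
```

```text
time: 8.62
tool_pos: [0.6422, -0.3032, 0.1888]
ee_rot: [3.054, -0.678, 0.098]
force: [-0.1, -0.1, -2.7]
finger_gap: 0.246
time: 8.88
tool_pos: [0.6422, -0.3033, 0.1875]
ee_rot: [3.054, -0.679, 0.097]
force: [-0.6, 0.7, -1.9]
finger_gap: 0.243
time: 9.12
tool_pos: [0.6426, -0.3034, 0.1874]
ee_rot: [3.054, -0.679, 0.099]
force: [-2.3, 1.5, 4.2]
finger_gap: 0.247
lip u,v,z mm [-16.9   1.1   6.3] tilt 0.2
```

```bash
python3 -m inch '[[-0.16,0,-0.01,0,0,0],[-0.32,0,-0.02,0,0,0],[-0.48,0,-0.03,0,0,0],[-0.64,0,-0.04,0,0,0],[-0.8,0,-0.05,0,0,0]]'
python3 -m inch '[[-0.16,0,-0.01,0,0,0],[-0.32,0,-0.02,0,0,0],[-0.48,0,-0.03,0,0,0],[-0.64,0,-0.04,0,0,0],[-0.76,0,-0.05,0,0,0]]'
python3 - <<'E'
from h import *
where(); print(readout.get_obs()["force"])
s,i,r=view("top",425,75,90,90,4.4)
cv2.imwrite("pics/j.png",np.hstack([i[:396,:396],r[:396,:396]]))
E
```

```text
time: 9.75
tool_pos: [0.6246, -0.2949, 0.1872]
ee_rot: [3.054, -0.678, 0.101]
force: [3.9, -1.5, 6.2]
finger_gap: 0.241
time: 10.38
tool_pos: [0.6072, -0.2869, 0.1872]
ee_rot: [3.054, -0.678, 0.1]
force: [4.6, -1.8, 5.5]
finger_gap: 0.241
lip u,v,z mm [22.   1.2  6.1] tilt 0.2
[ 4.60740409 -1.78546472  5.53987437]
```

View pics/j.png

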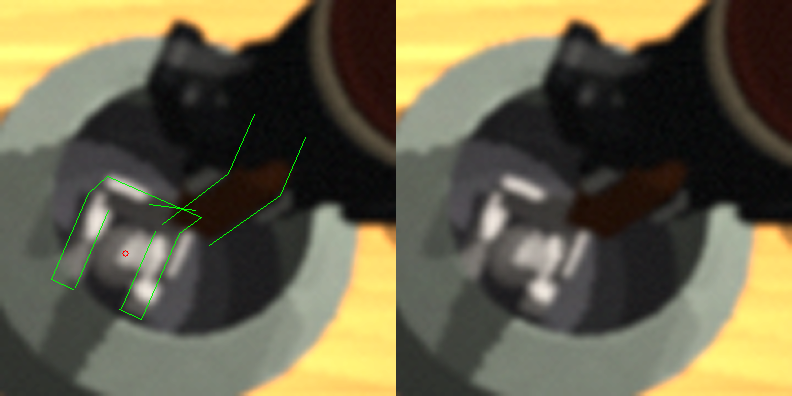

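Picture 11: the ball, at (128,250), lies between the tines near the slot's middle. I lift, tilting the lip slightly up.

Run:
```python
from h import *
lip(.023,.012,0,.001);lip(.023,.02,-4,.001);lip(.023,.03,-8,.001);lip(.023,.07,-8,.001)
```

```text
row [0.02, -0.01, -0.23, -0.03, -0.04, -0.01]
row [0.54, -0.01, -0.47, -0.03, -0.84, -0.01]
row [1.06, -0.01, -0.75, -0.03, -1.64, -0.01]
row [1.16, -0.01, -2.35, -0.03, -1.64, -0.01]
```

```bash
python3 -m inch '[[0,0,-0.08,0,0,0],[0,0,-0.16,0,0,0],[0.05,0,-0.25,0,-0.05,0],[0.15,0,-0.32,0,-0.25,0],[0.28,0,-0.38,0,-0.45,0]]'
python3 -m inch '[[0.12,0,-0.06,0,-0.2,0],[0.25,0,-0.12,0,-0.4,0],[0.4,0,-0.2,0,-0.6,0],[0.55,0,-0.3,0,-0.85,0],[0.7,0,-0.4,0,-1.1,0]]'
python3 - <<'E'
from h import *
where(); print(readout.get_obs()["force"])
s=snap("scene")
g=cv2.cvtColor(s["bgr"],cv2.COLOR_BGR2GRAY); print("origin px",proj(s,pt([-.002,0,.011])),g[240:300,180:220].max())
lip(.023,.03,-8,.001);lip(.023,.06,-8,.001)
E
```

```text
time: 11.05
tool_pos: [0.6128, -0.2896, 0.1963]
ee_rot: [3.064, -0.681, 0.035]
force: [0.6, 0.3, -4.2]
finger_gap: 0.248
time: 11.68
tool_pos: [0.6287, -0.297, 0.207]
ee_rot: [-3.047, 0.677, 0.111]
force: [-0.1, 0.3, -3.1]
finger_gap: 0.24
lip u,v,z mm [23.1  1.1 29.2] tilt -7.7
[-0.130401    0.2860539  -3.06270519]
origin px [197.61780834 265.75914781] 98
row [0.02, -0.01, -0.02, -0.03, -0.06, -0.01]
row [-0.06, -0.02, -1.22, -0.03, -0.06, -0.01]
```

```bash
python3 -m inch '[[0,0,-0.3,0,0,0],[-0.05,0,-0.7,0,0,0],[-0.1,0,-1.2,0,0,0],[-0.1,0,-1.7,0,0,0],[-0.15,0,-2.2,0,0,0]]'
python3 -m inch '[[0,0,-0.5,0,0,0],[-0.05,0,-1,0,0,0],[-0.1,0,-1.5,0,0,0],[-0.1,0,-1.9,0,0,0],[-0.15,0,-2.2,0,0,0]]'
python3 -m inch '[[0,0,0,0,0,0],[0,0,0,0,0,0],[0,0,0,0,0,0]]'
python3 - <<'E'
from h import *
where(); print(readout.get_obs()["force"])
s,i,r=view("top",420,60,120,120,3.3); s2,i2,r2=view("scene",140,170,99,99,4,1.3)
cv2.imwrite("pics/k.png",np.hstack([i[:396,:396],r2[:396,:396]]))
for s in(s,):
  b=proj(s,[*B,.02]);print(b)
E
```

```text
time: 12.35
tool_pos: [0.6286, -0.2971, 0.2633]
ee_rot: [-3.048, 0.677, 0.107]
force: [-0.0, -0.5, -5.3]
finger_gap: 0.241
time: 12.98
tool_pos: [0.6287, -0.2973, 0.3177]
ee_rot: [-3.048, 0.677, 0.108]
force: [0.4, -0.4, -3.9]
finger_gap: 0.244
time: 13.35
tool_pos: [0.6284, -0.2973, 0.3165]
ee_rot: [-3.047, 0.677, 0.11]
force: [-0.7, 0.4, -3.2]
finger_gap: 0.242
lip u,v,z mm [ 23.2   0.8 138.7] tilt -7.7
[-0.74170852  0.43253559 -3.16318916]
[453.48215264 132.54439211]
```

Run:
```python
from h import *
import pickle
a0,b0=pickle.load(open("s0.pkl","rb"))
a,b=snap("scene"),snap("top")
G=lambda s:cv2.cvtColor(s["bgr"],cv2.COLOR_BGR2GRAY)
print("scene orig-ball patch before\n",G(a0)[262:276:2,190:210:2],"\nnow\n",G(a)[262:276:2,190:210:2])
print([proj(a,pt([x,0,.011])).round(0) for x in(-.02,0)])
p=proj(b,pt([-.0,0,.011])).round(0).astype(int);print(p);print(G(b)[p[1]-12:p[1]+13:2,p[0]-14:p[0]+14:2])
```

```text
scene orig-ball patch before
 [[ 46  51  48  48  53  53  56  48  46  48]
 [ 48  45  50  63  80  83  81  62  56  47]
 [ 52  51  63  91  99  96  88  79  60  48]
 [ 51  50  76 100 106 106  95  78  66  64]
 [ 48  52  76  89  98  96  88  80  81  81]
 [ 51  51  67  85  87  90  89  84  81  81]
 [ 64  69  79  83  89  85  83  81  83  81]] 
now
 [[45 45 40 41 45 48 42 43 42 42]
 [44 44 45 46 46 41 42 43 37 39]
 [42 46 45 44 44 40 45 35 35 37]
 [45 43 45 40 45 42 45 35 32 53]
 [42 41 41 50 41 44 32 41 53 63]
 [47 44 48 49 44 45 50 57 56 56]
 [61 69 63 56 60 57 57 56 59 62]]
[array([190., 229.]), array([186., 238.])]
[476 114]
[[ 19  24  36  47  42  39  40  39  39  37  37  37  54  92]
 [ 19  29  41  50  44  40  39  41  41  40  43  42  44  53]
 [ 24  36  48  52  45  37  43  44  46  45  45  44  43  44]
 [ 25  39  52  52  42  44  47  48  50  50  48  47  44  44]
 [ 32  42  52  48  43  48  49  51  52  52  52  50  43  41]
 [ 42  49  53  42  44  47  56  72  73  54  50  49  48  38]
 [ 50  52  50  39  45  50  70 100  80  54  49  48  47  39]
 [ 53  54  44  35  47  65  83  86  57  50  47  51  43  41]
 [ 61  76  45  26  42  61  73  79  74  53  48  50  38  44]
 [106 102  49  21  28  41  51  57  58  52  52  48  39  39]
 [109  84  51  32  23  20  23  26  64  98  79  51  37  33]
 [ 64  56  52  44  28  21  19  31  95 111 112  78  31  32]
 [ 53  53  51  47  30  25  19  51 106 112 113  63  23  34]]
```

The drain hole is empty and a round object sits in the slot, so the ball is aboard. I carry it to the tray.

Run:
```python
from h import *
T=np.array([.611,.292])
for f in(1/3,2/3,1):
    lip(.0,.14,-8,psi=-25+50*f,B=B*(1-f)+T*f+[-0,0])
```

```text
row [-2.48, -7.45, 0.17, -0.28, -0.08, -3.33]
row [-6.03, -14.88, 0.44, -0.53, -0.08, -6.66]
row [-9.68, -22.23, 0.72, -0.78, -0.08, -9.98]
```

```bash
python3 -m inch '[[-0.1,-0.3,0,0,0,-0.1],[-0.3,-1,0,0,0,-0.4],[-0.7,-2.2,0.1,-0.1,0,-0.9],[-1.2,-3.6,0.1,-0.1,0,-1.6],[-1.7,-5.2,0.1,-0.2,0,-2.3]]'
python3 - <<'E'
from h import *
T=np.array([.611,.292])
for f in(.6,1):
    lip(.0,.14,-8,psi=-25+50*f,B=B*(1-f)+T*f+[-0,0])
E
```

```text
time: 14.18
tool_pos: [0.6452, -0.1577, 0.3183]
ee_rot: [-3.111, 0.359, 0.111]
force: [-0.2, 0.2, -3.5]
finger_gap: 0.243
row [-1.82, -8.62, 0.16, -0.27, -0.08, -3.62]
row [-4.29, -18.17, 0.33, -0.57, -0.08, -7.61]
```

```bash
python3 -m inch '[[-0.3,-1.7,0,0,0,-0.7],[-0.7,-3.4,0.1,-0.1,0,-1.4],[-1.1,-5.1,0.1,-0.2,0,-2.1],[-1.5,-6.8,0.1,-0.2,0,-2.8],[-1.8,-8.5,0.2,-0.3,0,-3.5]]'
python3 -m inch '[[-0.4,-1.7,0,0,0,-0.7],[-0.8,-3.4,0,-0.1,0,-1.4],[-1.2,-5,0,-0.1,0,-2.1],[-1.6,-6.4,0,-0.2,0,-2.7],[-1.9,-7.6,0.1,-0.2,0,-3.2]]'
python3 - <<'E'
from h import *
T=np.array([.611,.292])
lip(.0,.10,-8,psi=25,B=T); lip(-.0,.05,-8,psi=25,B=T)
print(readout.get_obs()["force"])
E
```

```text
time: 14.8
tool_pos: [0.6497, 0.0602, 0.3168]
ee_rot: [3.13, 0.122, -0.112]
force: [0.2, 0.5, -3.3]
finger_gap: 0.242
time: 15.42
tool_pos: [0.5876, 0.2461, 0.3167]
ee_rot: [3.076, 0.556, -0.111]
force: [0.9, -0.4, -3.7]
finger_gap: 0.239
row [3.1, -1.57, 1.34, -0.06, -0.07, -0.9]
row [3.24, -1.57, 3.34, -0.06, -0.07, -0.9]
[ 0.86255999 -0.43883763 -3.66781855]
```

```bash
python3 -m inch '[[0.4,-0.6,0.2,0,0,-0.3],[1.2,-1.1,0.6,0,0,-0.6],[2,-1.5,1.2,0,0,-0.9],[2.8,-1.6,1.9,0,0,-0.9],[3.4,-1.6,2.6,0,0,-0.9]]'
python3 -m inch '[[0,0,0.3,0,0,0],[0,0,0.3,0,0,0]]'
python3 - <<'E'
from h import *
T=np.array([.611,.292])
print(pt([-.024,0,0]),readout.get_obs()["q"].round(2))
b=snap("top");a=snap("scene")
G=lambda s:cv2.cvtColor(s["bgr"],cv2.COLOR_BGR2GRAY)
p=proj(b,pt([-.0,0,.011])).round(0).astype(int);print(p);print(G(b)[p[1]-10:p[1]+17:2,p[0]-14:p[0]+14:2])
for th in(10,22,35): lip(-.005,.045,th,psi=25,B=T)
E
```

```text
time: 16.05
tool_pos: [0.6523, 0.3068, 0.2431]
ee_rot: [3.055, 0.665, -0.114]
force: [0.4, -0.4, -3.3]
finger_gap: 0.244
time: 16.3
tool_pos: [0.6505, 0.306, 0.2368]
ee_rot: [3.056, 0.665, -0.115]
force: [-0.7, -0.4, -2.6]
finger_gap: 0.244
[0.61771423 0.29015268 0.05912958] [-0.18  0.59 -0.53  1.18  0.27  1.51 -1.8 ]
[170 116]
[[55 55 52 51 49 48 45 46 42 40 40 34 32 26]
 [53 54 53 53 51 48 47 46 44 43 41 39 35 31]
 [55 54 54 52 52 50 48 45 45 43 41 40 36 34]
 [56 55 54 53 53 52 51 48 46 46 43 42 40 37]
 [57 55 54 53 54 53 52 50 47 46 45 42 41 41]
 [58 57 56 56 54 54 52 51 49 48 46 45 42 41]
 [59 57 57 56 55 55 53 53 51 48 47 45 44 41]
 [60 58 56 57 56 55 54 54 51 51 48 47 44 43]
 [58 59 58 56 56 56 55 54 52 52 50 49 46 45]
 [59 59 58 57 56 56 55 54 55 53 52 48 47 45]
 [60 60 59 58 58 56 55 55 54 54 52 51 50 48]
 [60 60 60 59 59 57 57 56 55 54 54 52 52 49]
 [62 62 61 60 58 57 56 56 55 54 53 54 52 49]
 [63 61 61 61 60 59 58 57 56 55 55 53 54 52]]
row [-2.23, -0.19, 0.69, -0.04, 3.53, -0.09]
row [-3.68, -0.18, 1.11, -0.03, 5.93, -0.09]
row [-5.12, -0.16, 1.91, -0.02, 8.53, -0.1]
```

```bash
python3 -m inch '[[-0.6,-0.1,0.3,0,0.9,0],[-1.2,-0.1,0.5,0,1.8,0],[-1.8,-0.2,0.6,0,2.7,0],[-2.3,-0.2,0.7,0,3.6,0],[-2.8,-0.2,0.9,0,4.5,0]]'
python3 - <<'E'
from h import *
T=np.array([.611,.292]); lip(-.005,.045,38,psi=25,B=T); lip(-.005,.045,45,psi=25,B=T);print(readout.get_obs()["q"].round(2))
E
```

```text
time: 17.02
tool_pos: [0.5832, 0.2813, 0.2218]
ee_rot: [-2.963, -0.645, -0.483]
force: [-0.2, 0.7, -3.6]
finger_gap: 0.242
row [-2.89, 0.05, 0.16, 0.01, 4.59, -0.09]
row [-3.73, 0.05, 0.45, 0.02, 5.99, -0.09]
[ 0.01  0.19 -0.6   1.77  0.19  0.9  -1.81]
```

```bash
python3 -m inch '[[-0.6,0,0,0,0.9,0],[-1.2,0,0,0,1.8,0],[-1.8,0,0,0,2.8,0],[-2.4,0,0.1,0,3.7,0],[-2.9,0,0.2,0,4.6,0]]'
python3 -m inch '[[-0.4,0,0.1,0,0.7,0],[-0.8,0,0.2,0,1.4,0],[-0.8,0,0.2,0,1.4,0],[-0.8,0,0.2,0,1.4,0],[-0.8,0,0.2,0,1.4,0]]'
python3 - <<'E'
from h import *
print(readout.get_obs()["q"].round(2)); print(pt([-.024,0,0]))
a=snap("scene");G=cv2.cvtColor(a["bgr"],cv2.COLOR_BGR2GRAY)
print(proj(a,[.611,.292,.019]),proj(a,pt([0,0,.011])))
r=G[205:295,420:520]; m=(r>70).astype(np.uint8);k,L,st,ce=cv2.connectedComponentsWithStats(m)
for i in range(1,k):
    if st[i,4]>15:c=ce[i]+[420,205];print(st[i],c,onz(a,*c,.019).round(3))
E
```

```text
time: 17.65
tool_pos: [0.5218, 0.2532, 0.1938]
ee_rot: [-2.739, -0.596, -1.038]
force: [-0.9, 0.7, -2.5]
finger_gap: 0.244
time: 18.27
tool_pos: [0.5129, 0.2504, 0.1803]
ee_rot: [-2.658, -0.584, -1.186]
force: [0.6, -0.1, -2.0]
finger_gap: 0.244
[-0.16 -0.15 -0.42  2.4   0.94  0.09 -2.65]
[0.621227   0.29836986 0.04294356]
[466.06732598 250.25345852] [478.55487824 245.36529645]
[   0    0  100   90 4175] [475.01628743 250.9554491 ] [0.614 0.311 0.019]
[30 25 11  9 77] [455.22077922 233.96103896] [0.567 0.278 0.019]
```

A blob at (455,234) maps to (0.567,0.278), inside the tray on the robot side, which fits the ball. Joints 4 and 7 are at their limits, so I back out.

```bash
python3 -m inch '[[0.4,0,-0.6,0,-0.7,0],[0.8,0,-1.2,0,-1.5,0],[1.5,0,-1.8,0,-2.6,0],[2.2,0,-2.2,0,-3.8,0],[3,0,-2.6,0,-5,0]]'
python3 - <<'E'
from h import *
T=np.array([.611,.292]); print(readout.get_obs()["q"].round(2)); lip(-.005,.12,0,psi=25,B=T)
b=snap("top");a=snap("scene")
for s,(x0,y0,x1,y1) in((a,(430,218,510,282)),(b,(142,105,218,178))):
    G=cv2.cvtColor(s["bgr"],cv2.COLOR_BGR2GRAY)[y0:y1,x0:x1]
    k,L,st,ce=cv2.connectedComponentsWithStats((G>70).astype(np.uint8))
    for i in range(1,k):
        if 15<st[i,4]<400:c=ce[i]+[x0,y0];print(st[i],c,onz(s,*c,.019).round(3))
E
```

```text
time: 18.95
tool_pos: [0.5143, 0.2519, 0.2814]
ee_rot: [-2.925, -0.636, -0.591]
force: [1.0, 0.1, -3.3]
finger_gap: 0.245
[-0.75 -0.11  0.17  1.95  0.09  0.91 -1.75]
row [4.79, 0.08, 1.17, -0.05, -3.88, -0.09]
[ 0  0  9  5 36] [433.61111111 219.55555556] [0.524 0.238 0.019]
[44  0 12  5 38] [478.5        219.60526316] [0.531 0.342 0.019]
[ 61   0  19  33 338] [502.99704142 229.06508876] [0.562 0.391 0.019]
[21 11 10  7 40] [455.9  231.95] [0.561 0.281 0.019]
[  0  32  15  32 245] [434.42857143 270.43673469] [0.656 0.211 0.019]
[56 58 24  6 73] [500.87671233 279.60273973] [0.688 0.347 0.019]
[ 0  0 22  4 53] [149.66037736 105.96226415] [0.68  0.363 0.019]
[ 69   0   7  38 138] [215.25362319 118.23188406] [0.652 0.221 0.019]
[  8  18  33  23 347] [165.21037464 133.33429395] [0.619 0.328 0.019]
[29 40 17 12 87] [179.24137931 150.65517241] [0.581 0.297 0.019]
[ 0 43 22 24 80] [152.7    157.9125] [0.566 0.353 0.019]
[42 50 12  8 66] [189.66666667 158.89393939] [0.563 0.274 0.019]
[ 35  64  41   9 179] [203.34636872 174.65921788] [0.529 0.245 0.019]
```

Both views put the ball at about (0.562,0.278), inside the tray. I return the scoop to its original bare spot.

```bash
python3 -m inch '[[1,-0.2,-0.1,0,-0.8,0],[2,0,0,0,-1.6,0],[3,0,0.1,0,-2.4,0],[3.6,0.1,0.2,0,-3.2,0],[3.9,0.1,0.3,0,-3.9,0]]'
python3 - <<'E'
from h import *
O=np.array([.5664,.020]); lip(.024,.12,0,psi=18,B=O); print(pt([-.024,0,0]))
E
```

```text
time: 19.68
tool_pos: [0.601, 0.2865, 0.3089]
ee_rot: [-3.054, -0.661, -0.09]
force: [0.8, 0.3, -1.8]
finger_gap: 0.242
row [-6.14, 9.02, -0.08, -0.11, 0.02, 1.28]
[0.59029364 0.28061673 0.12787758]
```

```bash
python3 -m inch '[[-0.8,1.2,0,0,0,0.2],[-2,3,0,0,0,0.5],[-3.4,5,0,0,0,0.8],[-4.8,7,0,0,0,1.1],[-6.1,9,0,-0.1,0,1.3]]'
python3 -m inch '[[0,0,0,0,0,0],[0,0,0,0,0,0]]'
python3 - <<'E'
from h import *
O=np.array([.5664,.020]); lip(.024,.03,0,psi=18,B=O);lip(.024,.003,0,psi=18,B=O); print(pt([-.024,0,0]))
E
```

```text
time: 20.3
tool_pos: [0.5542, 0.0166, 0.299]
ee_rot: [-3.092, -0.486, -0.096]
force: [0.2, 0.2, -2.7]
finger_gap: 0.245
time: 20.55
tool_pos: [0.5549, 0.0194, 0.2994]
ee_rot: [-3.091, -0.488, -0.095]
force: [0.7, 0.9, -3.0]
finger_gap: 0.243
row [-0.25, 0.06, 3.53, -0.02, -0.01, -0.01]
row [-0.32, 0.07, 4.6, -0.02, -0.01, -0.01]
[0.54394891 0.01455063 0.11837102]
```

```bash
python3 -m inch '[[-0.1,0,1.2,0,0,0],[-0.2,0.1,2.4,0,0,0],[-0.2,0.1,3.5,0,0,0],[-0.3,0.1,4.2,0,0,0],[-0.3,0.1,4.5,0,0,0]]'
python3 -m inch '[[0,0,0.05,0,0,0],[0,0,0.05,0,0,0]]'
python3 -m inch '[[0,0,0.05,0,0,0],[0,0,0.05,0,0,0]]'
python3 - <<'E'
from h import *
print(pt([-.024,0,0]),pt([.024,0,0]))
E
```

```text
time: 21.18
tool_pos: [0.5549, 0.0174, 0.186]
ee_rot: [-3.091, -0.491, -0.091]
force: [0.9, -0.2, -2.1]
finger_gap: 0.244
time: 21.42
tool_pos: [0.556, 0.0167, 0.1866]
ee_rot: [-3.091, -0.49, -0.095]
force: [-0.5, 0.0, -2.1]
finger_gap: 0.245
time: 21.68
tool_pos: [0.5557, 0.0166, 0.1848]
ee_rot: [-3.091, -0.49, -0.093]
force: [-0.0, 0.4, -2.7]
finger_gap: 0.246
[0.54460832 0.01154815 0.00381482] [0.59025939 0.02637981 0.0037839 ]
```

```bash
python3 -m inch '[[0,0,0.06,0,0,0],[0,0,0.06,0,0,0]]'
python3 -m inch '[[0,0,0.05,0,0,0],[0,0,0.05,0,0,0]]'
python3 -m inch '[[0,0,0.04,0,0,0],[0,0,0.04,0,0,0]]'
```

```text
time: 21.92
tool_pos: [0.5556, 0.0165, 0.1829]
ee_rot: [-3.092, -0.489, -0.092]
force: [0.0, 0.7, -2.8]
finger_gap: 0.244
time: 22.18
tool_pos: [0.5556, 0.0166, 0.1816]
ee_rot: [-3.092, -0.49, -0.092]
force: [0.1, -0.0, -2.9]
finger_gap: 0.243
time: 22.42
tool_pos: [0.556, 0.0166, 0.1814]
ee_rot: [-3.091, -0.489, -0.093]
force: [-2.9, 0.0, 4.5]
finger_gap: 0.239
```

```bash
python3 -m inch '[[0,0,0,0,0,0],[0,0,0,0,0,0],[0,0,0,0,0,0]]' 0.2 20
python3 -m inch '[[0,0,0,0,0,0],[0,0,0,0,0,0],[0,0,0,0,0,0],[0,0,0,0,0,0],[0,0,0,0,0,0]]' -1
python3 -m inch '[[0,0,-0.5,0,0,0],[0,0,-1.2,0,0,0],[0,0,-2.4,0,0,0],[0,0,-4,0,0,0],[0,0,-5,0,0,0]]'
python3 -m inch '[[-1.5,0,-0.5,0,0,0],[-3,0,-0.5,0,0,0],[-4,0,-0.5,0,0,0],[-4,0,-0.5,0,0,0]]'
python3 - <<'E'
from h import *
a=snap("scene");b=snap("top")
i=cv2.resize(b["bgr"][95:185,130:330],(800,360),interpolation=cv2.INTER_CUBIC); j=cv2.resize(a["bgr"][150:300,290:530],(384,240))
c=np.zeros((600,800,3),np.uint8);c[:360]=i;c[360:,:384]=j;cv2.imwrite("pics/z.png",c)
E
```

```text
time: 22.8
tool_pos: [0.5558, 0.0166, 0.1807]
ee_rot: [-3.092, -0.49, -0.093]
force: [-0.0, 1.0, -0.0]
finger_gap: 0.402
time: 23.42
tool_pos: [0.5558, 0.0166, 0.1808]
ee_rot: [-3.092, -0.49, -0.092]
force: [-0.1, 0.1, 0.4]
finger_gap: 0.997
time: 24.05
tool_pos: [0.5491, 0.014, 0.3092]
ee_rot: [-3.091, -0.489, -0.098]
force: [0.4, 0.1, -0.4]
finger_gap: 0.997
time: 24.55
tool_pos: [0.4522, -0.0177, 0.3137]
ee_rot: [-3.091, -0.488, -0.097]
force: [1.1, 1.0, -0.2]
finger_gap: 1.005
```

View pics/z.png

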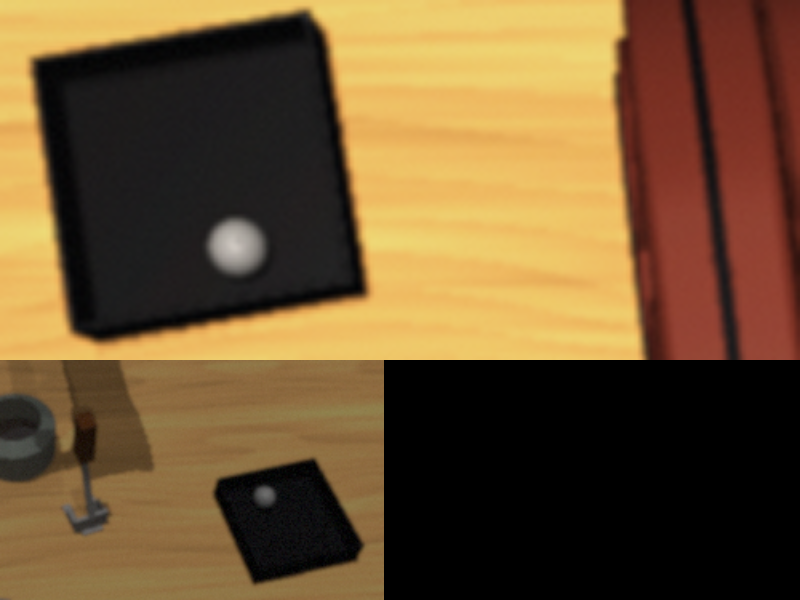

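The last picture shows the ball on the tray floor at (237,247), the tray flat, and the scoop standing upright and free at (87,490) with nothing near it. I hand in.

```bash
python3 -c "
from bench import arm; print(arm.close_job())"
```

```text
the job is handed in; nothing more can be done
None
```

The job is done and handed in at about 24.6 s of the 72 s allowed; no verdict was reported. I tilted the scoop through the middle pot's mouth, slid the tines under the ball, righted it and lifted the ball out. I tipped the ball into the black tray and stood the scoop back on its original spot.

- **Final checks:** the last picture shows the ball on the tray floor at about (0.56, 0.28). The tray looks level and the scoop stands upright and free, about 0.3 m from both pot and tray. The gripper is open and well away, touching nothing, and the fingers stayed far from the ball.
- **Carry check:** I confirmed the ball was in the lifted scoop from pixel values only, not a viewed picture. The drain hole was empty and a round blob sat in the slot.
- **What disagreed:** the scoop pitched about 3.5° in the grip. I put this into the model and gripped harder after the overlays showed the pan 6–8 mm off.
- **Joint limits:** during the tip into the tray, joints 4 and 7 read right at their limits (2.40 and -2.65).

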